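# Hang a bangle on the clamp stand and hold its bayonet key home

## Task

Take the bangle with the square bezel out of its rack and hang it over the horizontal bar of the clamp stand, and let it go there. Then take the T-grip bayonet key from its block, line its lugs up with the slot in the top of the stand, push it down until its collar is home, and twist it a quarter turn clockwise (seen from above) to the stop, which runs the keeper collar out along the bar. The springs throw the key back if you let go, so finish still gripping it, pressed home and fully turned, with the bangle hanging on the bar, and leave the plain bangle, the punch, the dish and the jar where they are.

Things in the scene. Friction and masses are not known exactly. Their poses are not given: they have to be found in the camera images.
- stand: Fixed clamp stand. Origin: on the table under the middle of its grey housing (80 x 80 mm, top at 130 mm height), z up. Base plate 100 (x) by 190 (y) by 12 mm, y -140 to +50. A round steel bar, 12 mm thick, runs along -y from the housing's face (y -40) to its free end at y -141, axis at x 0, height 105 mm; the last 4 mm are a stop disc of 20 mm diameter.
- socket (a point): Middle of the keyhole in the stand's top, 130 mm high, axes as the stand's. Slot 38 (x) by 12 mm with a 20 mm wide waist, in a 5 mm flange. A sprung pin meets the foot 9 mm below the top; the key goes 11 mm further against the spring (4 to 10 N) until its collar sits on the top. It can turn only once it is more than 11 mm below the top; its lugs then lie under the flange.
- bar_mid (a point): On the bar's axis, 100 mm out from the housing's middle (stand y -100), 105 mm above the table: a good place for the bangle. Axes as the stand's.
- bar_tip (a point): Centre of the bar's free end (stand y -141), 105 mm above the table. Axes as the stand's; the bar points along -y. A brass keeper collar (22 mm diameter) sits on the bar at stand y -44 to -56; a full quarter turn of the key moves it 45 mm out towards the tip, pushing along a bangle that hangs in its way.
- twist (a joint): Rotor under the flange, turned by the key's lugs: 0 with its drive slot in line with the keyhole, grows clockwise seen from above, to the stop at 1.57 rad. A spring resists with 0.016 N m at the start and 0.08 N m at the stop. The key's lugs have about 0.14 rad of play in it.
- bangle: Steel bangle, 70 to 115 g, at first upright in a groove of the rack. Origin: centre of the ring; y is the ring's axis, z points to the bezel (up at first). Band 66 mm outside, 58 mm inside diameter, 10 mm wide. Bezel: block 22 (x) by 10 (y) by 22 mm high, 31 to 53 mm above the origin: pinch it across y. Hanging, the origin lies 23 mm below the bar's axis.
- key: Steel bayonet key, 120 to 190 g, at first upright in the block, foot 20 mm above the table. Origin: centre of the foot, z up, x along lugs and grip. Lugs at the foot: 32 mm over both (x), 8 wide, 6 high; shaft 16 mm diameter; collar 40 mm diameter, 20 to 26 mm up; flat T-grip 44 (x) by 14 (y) mm, 26 to 62 mm up: pinch it across y. Half a turn makes no difference.
- key_collar (a point): Centre of the underside of the key's collar, 20 mm above the key's origin; it meets socket when the key is home.
- rack: Fixed wooden bangle rack, 80 (x) by 120 (y) by 32 mm, origin at its underside's centre, with two grooves along x at y +28 and -28 mm. The bezel bangle stands at y +28, the plain one at y -28, each with its ring centre 48 mm above the table.
- block: Fixed wooden block, 80 (x) by 140 (y) by 40 mm, origin at its underside's centre. The key stands in a hole at y -35 mm, the punch in one at y +35 mm.
- plain_bangle: Same bangle without a bezel, standing in the rack's other groove. Origin: ring centre. Leave it.
- punch: Dark steel punch with a round head of 26 mm diameter, standing in the block's other hole, top 84 mm above the table. Origin: centre of its foot. Leave it.
- dish: White plastic dish, 170 mm across, 30 mm high, near the far edge. Origin: centre of its underside. Leave it.
- jar: Amber jar with a black cap, 60 mm diameter, 75 mm high, left of the robot. Origin: centre of its underside. Leave it.
Things that resemble listed ones, but are neither listed nor needed, are in the scene too. What is shaped like the key but green is not meant.

How it is judged:
By the outcome, as a careful person would: the job done as asked, in the order asked, and still so for the second after the job is handed in, while the arm keeps its last pose, push and grip.
It also fails if it takes over 72 s, if anything falls off the work surface, if the arm or the gripper's body presses on something with over 40 N, if the wrist force passes 120 N, or if a joint passes its speed limit or range.

## Robot

A 6-joint arm with a two-finger parallel gripper is mounted at the origin on the work surface. World frame = base frame: x ahead of the robot, y to its left, z up, the work surface at z = 0. Lengths are in m, angles in rad, forces in N, time in s.
With the tool pointing down it reaches from about 0.325 to 0.775 m from the base axis. Payload 5.5 kg.
Tool frame: the origin (TCP) lies between the finger pads; the fingertips stand 14 mm ahead of it and the grasp point (between the pads) lies 5 mm behind it; z points along the fingers, y is the line along which they close (so a half turn about z gives the same grasp; the last joint's range is limited). The gripper opens to 88 mm and grips with 3 to 60 N. Pads are 20 mm wide; open, the fingers measure 115 mm over their backs; the gripper's body (75 mm by 178 mm) begins 61 mm behind the grasp point.
Start: joints at [1.171, 0.091, 1.231, -0, 1.82, -0.057], TCP at [0.202, 0.565, 0.206] pointing down, gripper open.
Joint ranges: [-2.87, 2.87], [-0.86, 2.18], [0.17, 2.46], [-1.51, 4.65], [0.06, 2.69], [-2.65, 2.65]. Speed limits (rad/s): [2.57, 2.57, 3.01, 3.14, 3.14, 3.14].

## Interface

Orientations are given as a rotation vector (axis times angle).
In Python, from rig import r gives the robot as it stands. The module is installed in compiled form; this text tells all that it offers.
- The arm moves only by the shell command python3 -m creep 'ROWS' [FORCE]. ROWS is JSON, a list of rows, each an object of numbers: "tx", "ty", "tz": the shift along the tool's x, y, z in mm; "wx", "wy", "wz": the turn, a rotation vector about the tool's x, y, z in degrees; "jaw": the finger opening in mm, from 0 to 87.8. In form: [{"tx": .., "ty": .., "tz": .., "wx": .., "wy": .., "wz": .., "jaw": ..}, ...]. A call has 1 to 20 rows; each row shifts and turns the commanded pose from where the row before left it, along the tool's axes as they then stand; what a row does not reach is not made up. A row lasts 1/12 s, in which the tool goes at most 41.7 mm and 7.16 degrees, less where a joint would pass 70% of its speed; a pose out of reach is approached as far as the arm can. A call with a gripper value outside its range is refused whole. The fingers move at their own pace and stop on an object; FORCE is the grip in N (left out, the last holds). Time passes only in rows, so rows that do not move let the fingers close. It gives the time, the measured TCP pose, the force, the opening and the grip force at its end, in the units of the state.
- r.get_state(): the state, without advancing time (a new reading comes with each control period).
- r.camera(name): name is "scene" or "top" or "wrist"; returns a dict with "frame" (480x640x3 uint8, red, green, blue), "intrinsics" (3x3 intrinsics, pixels), "D" ([k1, k2, p1, p2, k3] as OpenCV has them; the pictures are not rectified), "rvec" (rotation vector, rad) and "tvec" (3), from world to camera coordinates, as OpenCV has them. Camera axes: x right, y down, z forward; pixel columns grow to the right and rows downward; lengths in m; the calibration is good to about 2 mm. A picture is of the moment at which its call begins. There is no depth.
- r.close_job(): hands the job in; it is judged then, once.
Trained networks look in a picture, given as the dict that the camera call returned (one of the last four; its "shot" number tells which), for a name from the list of things; names that differ only in an ending like _2 or _b are one class to them, and where a whole thing is asked for, a point or a joint stands for the part that bears it (a point fixed in the world has none). Each returns a list of dicts, best first, with "p" (0 to 1); they miss things now and then, are a little off and sometimes report something else, mostly with a low value. They report only what shows in the picture. A call takes as long as a camera call. They do not tell look-alikes from the thing itself.
- r.find_in(picture, label): "bbox" ([left, top, width, height] in pixels, round what is visible of it).
- r.landmark_of(picture, label): "pixel" ([column, row] in pixels: a listed point, or the origin of a listed thing).
The state is a dict: "clock": time; "joints": joint angles; "joint_velocities": joint speeds; "tau": joint torques, N m; "ee_pos": TCP position; "tool_rot": TCP orientation; "force": force on the tool from outside, world axes, zero at the start; "moment": the same for the moment, N m; "gripper_width": finger opening in m; "gripper_force": force on a finger pad.
Only numpy, scipy, OpenCV 4.12 (cv2) and the standard library are available. Lean on these libraries where they do the work, as an engineer would, in place of code of your own. Each camera call takes 0.05 s, during which the arm holds its last target. There are 200 camera calls.

## Working session

There is one attempt and no reset: what is moved stays moved. The work goes in short steps, Python scripts to look and compute and a shell command to move; the robot and the scene stay as the last step left them, time stands still between calls to the robot, and variables do not carry over. Pictures are saved under pics/ and viewed, at most 10 in all, crops included, and the job is handed in when it is done.

```bash
mkdir -p pics
cat > h.py <<'E'
import numpy as np, cv2
from rig import r
def K(c): return np.array(c["intrinsics"],float),np.array(c["D"],float),np.array(c["rvec"],float),np.array(c["tvec"],float)
def ray(c,px):
    k,d,rv,t=K(c);R=cv2.Rodrigues(rv)[0]
    u=cv2.undistortPoints(np.array([[px]],float),k,d)[0,0]
    v=R.T@np.array([u[0],u[1],1.]);return -R.T@t.ravel(),v/np.linalg.norm(v)
def atz(c,px,z):
    o,v=ray(c,px);return o+v*(z-o[2])/v[2]
def tri(obs):
    A=np.zeros((3,3));b=np.zeros(3)
    for c,px in obs:
        o,v=ray(c,px);P=np.eye(3)-np.outer(v,v);A+=P;b+=P@o
    return np.linalg.solve(A,b)
def proj(c,P):
    k,d,rv,t=K(c);return cv2.projectPoints(np.array(P,float).reshape(-1,1,3),rv,t,k,d)[0][:,0]
def save(c,n): cv2.imwrite("pics/"+n,c["frame"][:,:,::-1])
E
python3 - <<'E'
from h import *
S=r.camera("scene");T=r.camera("top")
save(S,"s0.png");save(T,"t0.png")
for n in ["stand","socket","bar_mid","bar_tip","bangle","key","key_collar","rack","block","plain_bangle","punch","dish","jar"]:
    for nm,c in(("S",S),("T",T)):
        print(n,nm,[(np.round(d["pixel"]).tolist(),round(d["p"],2)) for d in r.landmark_of(c,n)][:4])
for c in(S,T): print(np.round(ray(c,(320,240)),3).tolist())
s=r.get_state();print({k:np.round(v,3).tolist() for k,v in s.items()})
E
```

```text
stand S [([362.0, 309.0], 0.88)]
stand T [([241.0, 244.0], 0.79), ([357.0, 254.0], 0.24)]
socket S [([369.0, 283.0], 0.81), ([337.0, 249.0], 0.33)]
socket T [([228.0, 234.0], 0.56), ([359.0, 257.0], 0.26)]
bar_mid S [([346.0, 263.0], 0.55), ([338.0, 246.0], 0.3)]
bar_mid T [([279.0, 230.0], 0.74)]
bar_tip S [([337.0, 249.0], 0.67), ([367.0, 307.0], 0.66)]
bar_tip T [([293.0, 228.0], 0.79), ([454.0, 251.0], 0.67)]
bangle S [([300.0, 164.0], 0.47), ([345.0, 258.0], 0.29)]
bangle T [([455.0, 250.0], 0.85)]
key S [([322.0, 202.0], 0.56), ([333.0, 176.0], 0.54)]
key T [([440.0, 302.0], 0.63), ([388.0, 260.0], 0.57)]
key_collar S [([325.0, 198.0], 0.63), ([337.0, 170.0], 0.45)]
key_collar T [([436.0, 300.0], 0.82), ([390.0, 257.0], 0.49)]
rack S [([298.0, 169.0], 0.76)]
rack T [([469.0, 252.0], 0.58)]
block S [([323.0, 217.0], 0.75)]
block T [([372.0, 262.0], 0.86)]
plain_bangle S [([292.0, 151.0], 0.65)]
plain_bangle T [([484.0, 253.0], 0.79)]
punch S [([333.0, 219.0], 0.44)]
punch T [([359.0, 256.0], 0.61)]
dish S [([260.0, 285.0], 0.65)]
dish T [([317.0, 158.0], 0.97)]
jar S [([457.0, 346.0], 0.68)]
jar T [([162.0, 318.0], 0.74)]
[[0.9, 0.687, 1.124], [-0.227, -0.52, -0.824]]
[[0.362, 0.03, 1.182], [0.187, -0.0, -0.982]]
{'clock': 1.4, 'joints': [1.171, 0.091, 1.231, -0.0, 1.82, -0.057], 'joint_velocities': [0.0, -0.0, 0.0, -0.002, 0.001, -0.0], 'tau': [-0.001, -44.618, -40.651, 0.07, 0.019, -0.0], 'ee_pos': [0.202, 0.565, 0.206], 'tool_rot': [0.536, 3.096, -0.0], 'force': [1.111, 0.05, 0.085], 'moment': [0.026, 0.026, 0.015], 'gripper_force': 0.0, 'gripper_width': 0.088}
```

View pics/s0.png

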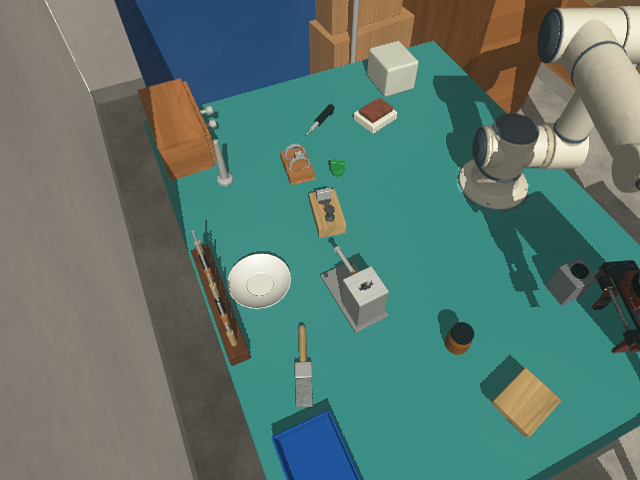

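View pics/t0.png

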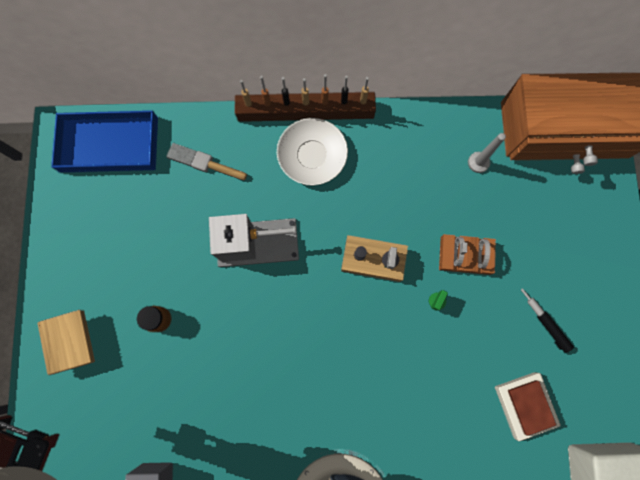

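Scene view: rack (298,165), block with key (324,195) and punch (330,213), green look-alike (338,167), stand (362,290). Top view: rack (468,254) holding two rings, block (374,258) with key (390,257) and punch (360,254), green look-alike (438,300), stand top (230,234), bar to the right up to (296,230).
Candidates: the bangle is either the ring at top (461,250) (bezel?) or the one at (486,253). The key is either the grey one at (390,257) or the green one at (438,300), which I reject. I'll check with a close crop.

Run:
```python
from h import *
S=r.camera("scene");T=r.camera("top")
a=cv2.resize(T["frame"][205:315,200:520],(800,275),interpolation=cv2.INTER_CUBIC)
b=cv2.resize(S["frame"][135:245,270:350],(236,325),interpolation=cv2.INTER_CUBIC)
d=cv2.resize(S["frame"][230:335,310:400],(279,325),interpolation=cv2.INTER_CUBIC)
o=np.zeros((600,800,3),np.uint8);o[:275]=a;o[275:,:236]=b;o[275:,250:529]=d
cv2.imwrite("pics/c1.png",o[:,:,::-1])
```

```text
(no output)
```

View pics/c1.png

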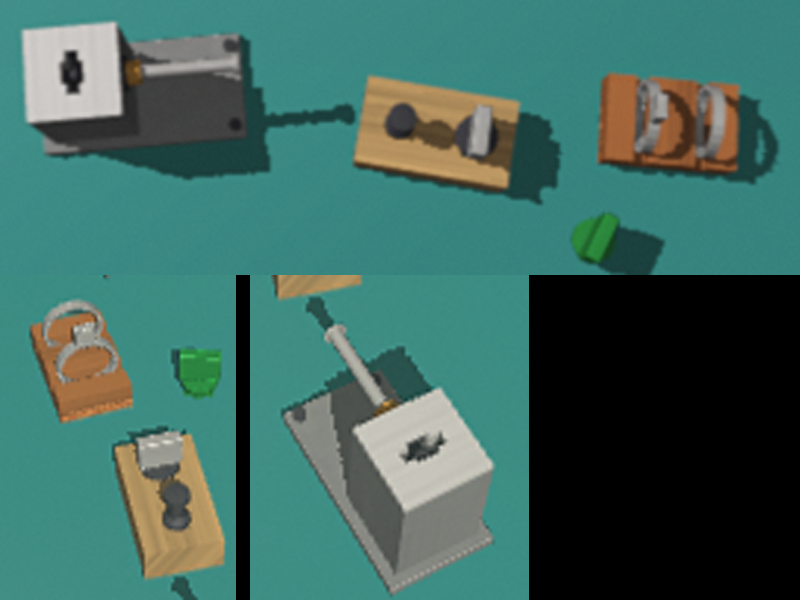

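The crop shows the square-bezel bangle in the left groove (top view about (462,245)) and the plain ring at (485,252). The grey key is at (393,257), the green one at (439,300). The keyhole is at (228,234), long side along the image's vertical.

Run:
```python
from h import *
S=r.camera("scene");T=r.camera("top")
t=lambda x,y:(200+x/2.5,205+y/2.5)
s1=lambda x,y:(270+x/2.95,135+(y-275)/2.955)
s2=lambda x,y:(310+(x-250)/3.1,230+(y-275)/3.095)
P=lambda *a:print(a[0],[np.round(p,3).tolist() for p in a[1:]])
P("housT",*[atz(T,t(*p),.13) for p in[(23,30),(117,23),(124,112),(30,122)]])
P("housS",*[atz(S,s2(*p),.13) for p in[(354,432),(440,391),(492,465),(407,510)]])
P("slot",atz(T,t(71,72),.13),atz(S,s2(423,447),.13))
P("tip",atz(T,t(238,64),.105),atz(S,s2(335,331),.105))
P("blockT",*[atz(T,t(*p),.04) for p in[(369,76),(519,101),(508,182),(356,160)]])
P("gripT",atz(T,t(486,107),.082),atz(T,t(477,156),.082),"gripS",atz(S,s1(137,434),.082),atz(S,s1(182,430),.082))
P("bezT",atz(T,t(659,100),.101),"bezS",atz(S,s1(84,326),.101))
P("rackT",*[atz(T,t(*p),.032) for p in[(603,75),(739,85),(735,165),(601,160)]])
W=r.camera("wrist");o,v=ray(W,(320,240));P("wrist",o,v)
s=r.get_state();R=cv2.Rodrigues(np.array(s["tool_rot"]))[0];print(np.round(R,3).tolist())
print("camintool",np.round(R.T@(o-s["ee_pos"]),3),np.round(R.T@v,3),W["intrinsics"][0][0])
```

```text
housT [[0.617, 0.265, 0.13], [0.621, 0.185, 0.13], [0.544, 0.179, 0.13], [0.537, 0.258, 0.13]]
housS [[0.623, 0.192, 0.13], [0.544, 0.187, 0.13], [0.539, 0.262, 0.13], [0.616, 0.269, 0.13]]
slot [[0.579, 0.224, 0.13], [0.58, 0.226, 0.13]]
tip [[0.589, 0.083, 0.105], [0.588, 0.086, 0.105]]
blockT [[0.588, -0.034, 0.04], [0.562, -0.17, 0.04], [0.488, -0.156, 0.04], [0.511, -0.02, 0.04]]Traceback (most recent call last):
  File "<stdin>", line 12, in <module>
  File "<stdin>", line 6, in <lambda>
    return _wrapfunc(a, 'round', decimals=decimals, out=out)
    return _wrapit(obj, method, *args, **kwds)
    result = getattr(arr, method)(*args, **kwds)
numpy._core._exceptions._UFuncNoLoopError: ufunc 'multiply' did not contain a loop with signature matching types (dtype('<U5'), dtype('float64')) -> None
```

Run:
```python
from h import *
S=r.camera("scene");T=r.camera("top")
t=lambda x,y:(200+x/2.5,205+y/2.5)
s1=lambda x,y:(270+x/2.95,135+(y-275)/2.955)
P=lambda *a:print(a[0],[np.round(p,3).tolist() for p in a[1:]])
P("gripT",atz(T,t(486,107),.082),atz(T,t(477,156),.082))
P("gripS",atz(S,s1(137,434),.082),atz(S,s1(182,430),.082))
P("bezT",atz(T,t(659,100),.101));P("bezS",atz(S,s1(84,326),.101))
P("rackT",*[atz(T,t(*p),.032) for p in[(603,75),(739,85),(735,165),(601,160)]])
W=r.camera("wrist");o,v=ray(W,(320,240));P("wrist",o,v)
s=r.get_state();R=cv2.Rodrigues(np.array(s["tool_rot"]))[0];print(np.round(R,3).tolist())
print("camintool",np.round(R.T@(o-s["ee_pos"]),3),np.round(R.T@v,3),W["intrinsics"][0][0])
```

```text
gripT [[0.55, -0.133, 0.082], [0.507, -0.124, 0.082]]
gripS [[0.548, -0.14, 0.082], [0.505, -0.126, 0.082]]
bezT [[0.55, -0.281, 0.101]]
bezS [[0.545, -0.28, 0.101]]
rackT [[0.586, -0.251, 0.032], [0.574, -0.376, 0.032], [0.5, -0.366, 0.032], [0.507, -0.244, 0.032]]
wrist [[0.125, 0.593, 0.384], [0.274, -0.108, -0.956]]
[[-0.942, 0.336, -0.0], [0.336, 0.942, 0.0], [0.0, 0.0, -1.0]]
camintool [ 0.081  0.001 -0.178] [-0.294 -0.01   0.956] 345.216827104505
```

```bash
python3 -m creep '[{"wz":-5},{"wz":-5},{"wz":-5},{"tx":-15,"ty":-33,"tz":-4},{"tx":-15,"ty":-33,"tz":-4},{"tx":-15,"ty":-33,"tz":-4},{"tx":-15,"ty":-33,"tz":-4},{"tx":-15,"ty":-33,"tz":-4},{"tx":-15,"ty":-33,"tz":-4},{"tx":-15,"ty":-33,"tz":-4},{"tx":-15,"ty":-33,"tz":-4},{"tx":-15,"ty":-33,"tz":-4},{"tx":-15,"ty":-33,"tz":-4},{"tx":-15,"ty":-33,"tz":-4},{"tx":-15,"ty":-33,"tz":-4},{"tx":-15,"ty":-33,"tz":-4},{"tx":-15,"ty":-33,"tz":-4},{"tx":-15,"ty":-33,"tz":-4},{"tx":-15,"ty":-33,"tz":-4},{"tx":-15,"ty":-33,"tz":-4}]'
```

```text
schema error: expected keys tx, ty, tz, wx, wy, wz, jaw
```

```bash
python3 -m creep '[{"tx":0,"ty":0,"tz":0,"wx":0,"wy":0,"wz":-5,"jaw":44},{"tx":0,"ty":0,"tz":0,"wx":0,"wy":0,"wz":-5,"jaw":44},{"tx":0,"ty":0,"tz":0,"wx":0,"wy":0,"wz":-5,"jaw":44},{"tx":-15,"ty":-33,"tz":-4,"wx":0,"wy":0,"wz":0,"jaw":44},{"tx":-15,"ty":-33,"tz":-4,"wx":0,"wy":0,"wz":0,"jaw":44},{"tx":-15,"ty":-33,"tz":-4,"wx":0,"wy":0,"wz":0,"jaw":44},{"tx":-15,"ty":-33,"tz":-4,"wx":0,"wy":0,"wz":0,"jaw":44},{"tx":-15,"ty":-33,"tz":-4,"wx":0,"wy":0,"wz":0,"jaw":44},{"tx":-15,"ty":-33,"tz":-4,"wx":0,"wy":0,"wz":0,"jaw":44},{"tx":-15,"ty":-33,"tz":-4,"wx":0,"wy":0,"wz":0,"jaw":44},{"tx":-15,"ty":-33,"tz":-4,"wx":0,"wy":0,"wz":0,"jaw":44},{"tx":-15,"ty":-33,"tz":-4,"wx":0,"wy":0,"wz":0,"jaw":44},{"tx":-15,"ty":-33,"tz":-4,"wx":0,"wy":0,"wz":0,"jaw":44},{"tx":-15,"ty":-33,"tz":-4,"wx":0,"wy":0,"wz":0,"jaw":44},{"tx":-15,"ty":-33,"tz":-4,"wx":0,"wy":0,"wz":0,"jaw":44},{"tx":-15,"ty":-33,"tz":-4,"wx":0,"wy":0,"wz":0,"jaw":44},{"tx":-15,"ty":-33,"tz":-4,"wx":0,"wy":0,"wz":0,"jaw":44},{"tx":-15,"ty":-33,"tz":-4,"wx":0,"wy":0,"wz":0,"jaw":44},{"tx":-15,"ty":-33,"tz":-4,"wx":0,"wy":0,"wz":0,"jaw":44}]'
```

```text
clock: 3.33
ee_pos: [0.3983, 0.0176, 0.2706]
tool_rot: [0.127, 3.138, 0.0]
force: [0.5, 0.5, 0.4]
gripper_width: 0.0442
gripper_force: 0.0
```

```bash
python3 -m creep '[{"tx":-13,"ty":-34,"tz":-3,"wx":0,"wy":0,"wz":0,"jaw":44},{"tx":-13,"ty":-34,"tz":-3,"wx":0,"wy":0,"wz":0,"jaw":44},{"tx":-13,"ty":-34,"tz":-3,"wx":0,"wy":0,"wz":0,"jaw":44},{"tx":-13,"ty":-34,"tz":-3,"wx":0,"wy":0,"wz":0,"jaw":44},{"tx":-13,"ty":-34,"tz":-3,"wx":0,"wy":0,"wz":0,"jaw":44},{"tx":-13,"ty":-34,"tz":-3,"wx":0,"wy":0,"wz":0,"jaw":44},{"tx":0,"ty":0,"tz":0,"wx":0,"wy":0,"wz":0,"jaw":44},{"tx":0,"ty":0,"tz":0,"wx":0,"wy":0,"wz":0,"jaw":44}]'
python3 - <<'E'
from h import *
W=r.camera("wrist");save(W,"w1.png")
for n in ["bangle","key","key_collar","rack","block","plain_bangle","punch"]:
    print(n,[(np.round(d["pixel"]).tolist(),round(d["p"],2)) for d in r.landmark_of(W,n)][:4])
print(np.round(r.get_state()["ee_pos"],4))
E
```

```text
clock: 4.0
ee_pos: [0.4593, -0.1916, 0.2872]
tool_rot: [-0.132, -3.137, -0.001]
force: [-0.0, 0.5, -0.4]
gripper_width: 0.0441
gripper_force: 0.0
bangle [([263.0, 275.0], 0.9)]
key [([292.0, 185.0], 0.62), ([372.0, 244.0], 0.6)]
key_collar [([289.0, 184.0], 0.87), ([376.0, 251.0], 0.85)]
rack [([246.0, 258.0], 0.8)]
block [([398.0, 245.0], 0.85)]
plain_bangle [([215.0, 275.0], 0.94)]
punch [([426.0, 251.0], 0.64), ([379.0, 252.0], 0.47)]
[ 0.4594 -0.1893  0.2885]
```

View pics/w1.png

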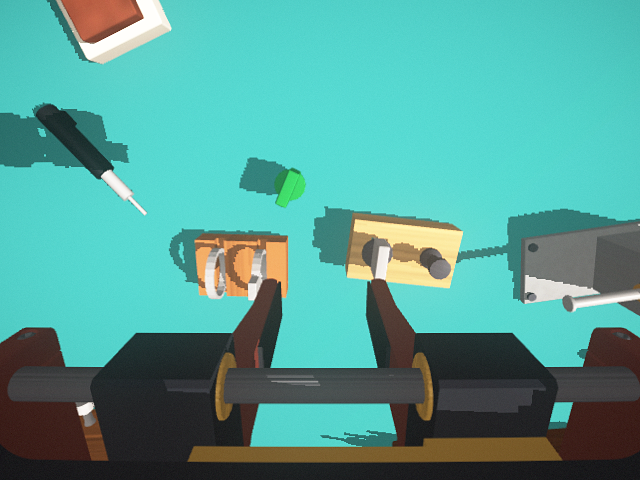

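Wrist view: rack centre (242,266), bezel bangle (256,278), plain one (215,272), key grip (380,262), punch (438,262), green look-alike (290,186). I'll zoom for accurate pixels.

Run:
```python
from h import *
W=r.camera("wrist")
f=W["frame"]
o=np.vstack([cv2.resize(f[225:305,185:297],(784,560),interpolation=cv2.INTER_CUBIC)[:,:]])
cv2.imwrite("pics/w2a.png",o[:,:,::-1])
o=cv2.resize(f[205:295,340:468],(768,540),interpolation=cv2.INTER_CUBIC)
cv2.imwrite("pics/w2b.png",o[:,:,::-1])
```

```text
(no output)
```

View pics/w2a.png

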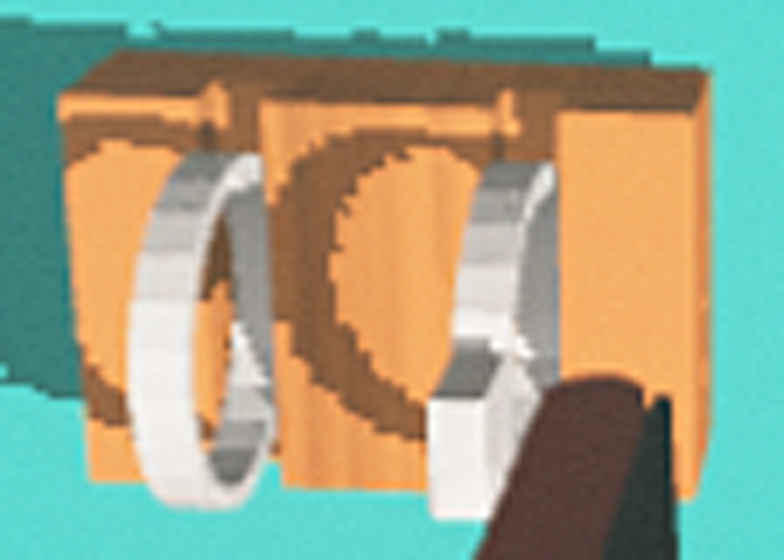

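View pics/w2b.png

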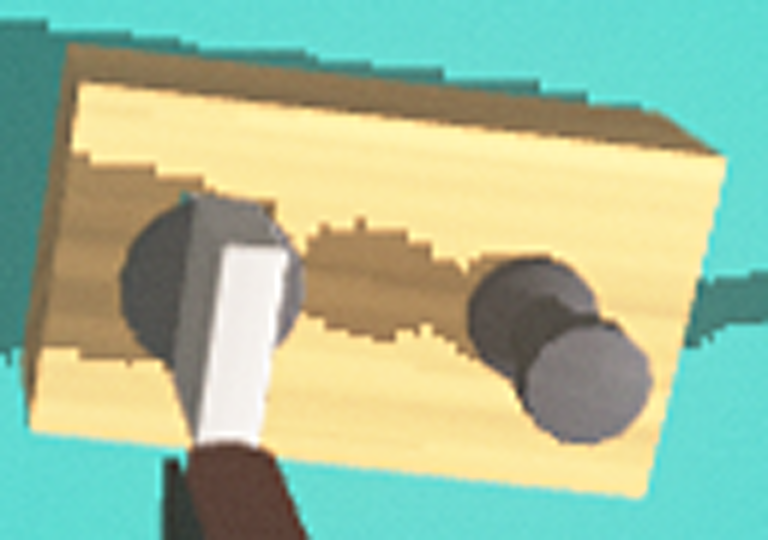

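The bezel's top face spans crop x 430–490, y 400–518, the two rack grooves are clear, and the key grip's near top edge is at crop (222,245)–(288,250).

Run:
```python
from h import *
W=r.camera("wrist")
a=lambda x,y:(185+(x-3.5)/7,225+(y-3.5)/7)
b=lambda x,y:(340+(x-3)/6,205+(y-3)/6)
def fit(mod,pts):
    mod=np.array(mod,float);pts=np.array(pts)[:,:2];mc=mod.mean(0);pc=pts.mean(0);m=mod-mc;p=pts-pc
    th=np.arctan2((m[:,0]*p[:,1]-m[:,1]*p[:,0]).sum(),(m*p).sum());R=np.array([[np.cos(th),-np.sin(th)],[np.sin(th),np.cos(th)]])
    t=pc-R@mc;return t,th,R,np.abs(pts-(mod@R.T+t)).max()
# image up=-x ; right=+y
pb=[atz(W,b(*p),.04) for p in[(78,84),(724,156),(644,497),(32,432)]]
t,th,R,e=fit([(-.04,-.07),(-.04,.07),(.04,.07),(.04,-.07)],pb);print("block",t.round(4),th,e,"keyhole",R@[0,-.035]+t,"punch",R@[0,.035]+t)
print("punchhead",atz(W,b(588,381),.084))
print("grip near",[atz(W,b(*p),.082).round(4).tolist() for p in[(222,245),(288,250),(200,443),(260,443)]])
pr=[atz(W,a(*p),.032) for p in[(62,95),(695,112),(690,497),(92,482)]]
t,th,R,e=fit([(-.04,-.06),(-.04,.06),(.04,.06),(.04,-.06)],pr);print("rack",t.round(4),th,e,"bangle",R@[0,.028]+t)
print("bezel",[atz(W,a(*p),.101).round(4).tolist() for p in[(430,402),(490,395),(430,519),(489,519),(459,460)]])
print("dish etc tcp",r.get_state()["ee_pos"])
```

```text
block [ 0.5371 -0.0923] -0.1919584120535518 0.0004831717088366605 keyhole [ 0.53045976 -0.12666986] punch [ 0.54381447 -0.05795559]
punchhead [ 0.54199114 -0.05867     0.084     ]
grip near [[0.5084, -0.1301, 0.082], [0.5104, -0.1172, 0.082], [0.55, -0.1359, 0.082], [0.551, -0.1239, 0.082]]
rack [ 0.5421 -0.3092] -0.1120003624946611 0.0010703882929126163 bangle [ 0.54524454 -0.28139234]
bezel [[0.5343, -0.2843, 0.101], [0.5339, -0.2742, 0.101], [0.5555, -0.2874, 0.101], [0.5563, -0.2776, 0.101], [0.5451, -0.281, 0.101]]
dish etc tcp [ 0.45941947 -0.189618    0.28832544]
```

```bash
python3 -m creep '[{"tx":0,"ty":0,"tz":0,"wx":0,"wy":0,"wz":2.2,"jaw":44},{"tx":-24.1,"ty":-20.1,"tz":20,"wx":0,"wy":0,"wz":0,"jaw":44},{"tx":-24.1,"ty":-20.1,"tz":20,"wx":0,"wy":0,"wz":0,"jaw":44},{"tx":-24.1,"ty":-20.1,"tz":20,"wx":0,"wy":0,"wz":0,"jaw":44},{"tx":-24.1,"ty":-20.1,"tz":20,"wx":0,"wy":0,"wz":0,"jaw":44},{"tx":0,"ty":0,"tz":25,"wx":0,"wy":0,"wz":0,"jaw":44},{"tx":0,"ty":0,"tz":25,"wx":0,"wy":0,"wz":0,"jaw":44},{"tx":0,"ty":0,"tz":20,"wx":0,"wy":0,"wz":0,"jaw":44},{"tx":0,"ty":0,"tz":12,"wx":0,"wy":0,"wz":0,"jaw":44},{"tx":0,"ty":0,"tz":0,"wx":0,"wy":0,"wz":0,"jaw":44},{"tx":0,"ty":0,"tz":0,"wx":0,"wy":0,"wz":0,"jaw":44}]' 25
python3 - <<'E'
from h import *
s=r.get_state();print(np.round(s["ee_pos"],4),s["tool_rot"])
W=r.camera("wrist");f=W["frame"][200:480,180:500]
cv2.imwrite("pics/w3.png",cv2.resize(f,(640,560))[:,:,::-1])
E
```

```text
clock: 5.42
ee_pos: [0.5454, -0.2813, 0.1262]
tool_rot: [-0.187, -3.136, -0.0]
force: [-0.5, 0.0, 0.9]
gripper_width: 0.044
gripper_force: 0.0
[ 0.5454 -0.2813  0.1262] [-1.87037722e-01 -3.13559094e+00 -3.06089474e-04]
```

View pics/w3.png

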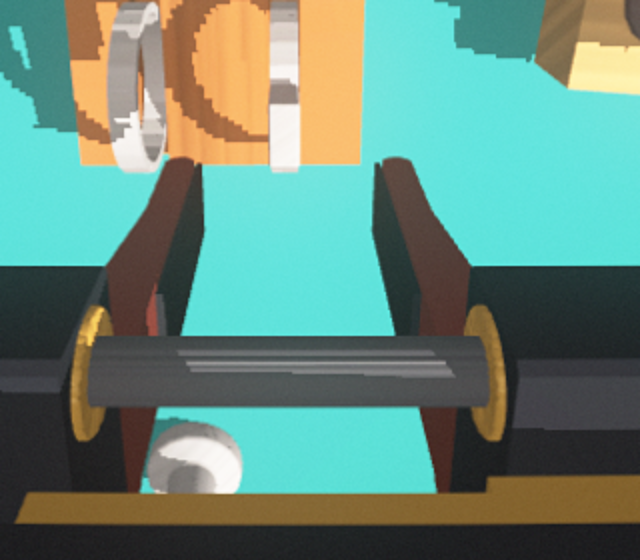

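The bezel (crop (285,135)) lies midway between the fingers and square to them. I'll descend and close.

```bash
python3 -m creep '[{"tx":0,"ty":0,"tz":15,"wx":0,"wy":0,"wz":0,"jaw":44},{"tx":0,"ty":0,"tz":10,"wx":0,"wy":0,"wz":0,"jaw":44},{"tx":0,"ty":0,"tz":5,"wx":0,"wy":0,"wz":0,"jaw":30},{"tx":0,"ty":0,"tz":0,"wx":0,"wy":0,"wz":0,"jaw":15},{"tx":0,"ty":0,"tz":0,"wx":0,"wy":0,"wz":0,"jaw":5},{"tx":0,"ty":0,"tz":0,"wx":0,"wy":0,"wz":0,"jaw":0},{"tx":0,"ty":0,"tz":0,"wx":0,"wy":0,"wz":0,"jaw":0},{"tx":0,"ty":0,"tz":0,"wx":0,"wy":0,"wz":0,"jaw":0},{"tx":0,"ty":0,"tz":0,"wx":0,"wy":0,"wz":0,"jaw":0},{"tx":0,"ty":0,"tz":0,"wx":0,"wy":0,"wz":0,"jaw":0},{"tx":0,"ty":0,"tz":0,"wx":0,"wy":0,"wz":0,"jaw":0}]' 30
```

```text
clock: 6.38
ee_pos: [0.5456, -0.2816, 0.0962]
tool_rot: [0.187, 3.136, -0.0]
force: [0.2, -0.0, -0.6]
gripper_width: 0.0004
gripper_force: 0.0
```

Run:
```python
from h import *
W=r.camera("wrist");T=r.camera("top");S=r.camera("scene")
f=cv2.resize(W["frame"][180:420,200:440],(480,480))
g=cv2.resize(S["frame"][110:230,250:370],(320,320),interpolation=cv2.INTER_CUBIC)
o=np.zeros((600,800,3),np.uint8);o[:480,:480]=f;o[:320,480:]=g
o[320:600,480:]=cv2.resize(T["frame"][200:305,420:540],(320,280),interpolation=cv2.INTER_CUBIC)
cv2.imwrite("pics/w4.png",o[:,:,::-1]);s=r.get_state();print(s["gripper_width"],s["gripper_force"])
```

```text
0.00037755024193691813 0.0
```

View pics/w4.png

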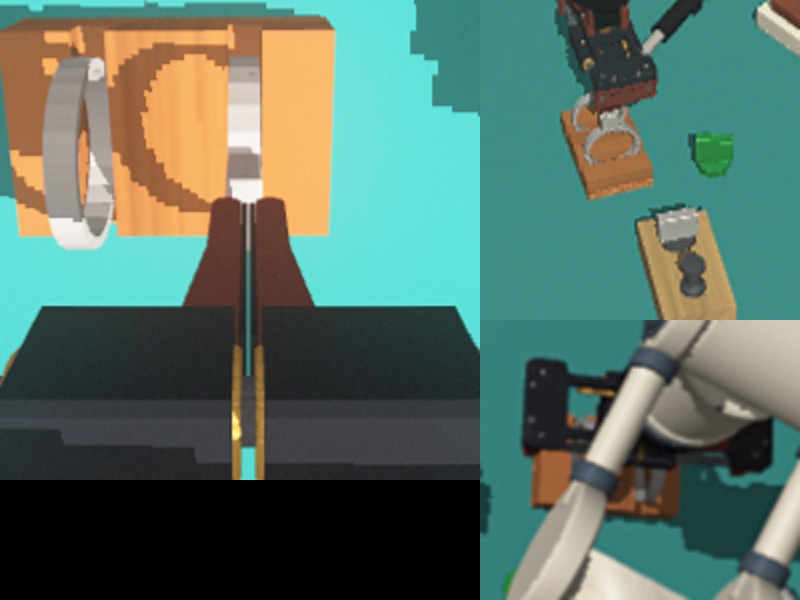

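Run:
```python
from h import *
W=r.camera("wrist");s=r.get_state();R=cv2.Rodrigues(np.array(s["tool_rot"]))[0];p=np.array(s["ee_pos"])
for px in[(322,263),(314,263),(330,263)]: print(px,[atz(W,px,z).round(4).tolist() for z in(.101,.095,.085)])
for z in(.014,0,-.005,-.02): print(z,[proj(W,p+R@[x,0,z])[0].round(1).tolist() for x in(-.01,0,.01)])
S=r.camera("scene")
print("bezel proj S",proj(S,[[.5455,-.281,.101],[.5455,-.281,.079]]).round(1).tolist(),"tip",proj(S,p+R@[0,0,.014]).round(1))
print(np.round(ray(W,(320,240)),4).tolist())
```

```text
(322, 263) [[0.5308, -0.2796, 0.101], [0.5331, -0.2799, 0.095], [0.5369, -0.2804, 0.085]]
(314, 263) [[0.5303, -0.2839, 0.101], [0.5325, -0.2843, 0.095], [0.5363, -0.2851, 0.085]]
(330, 263) [[0.5313, -0.2753, 0.101], [0.5336, -0.2755, 0.095], [0.5374, -0.2757, 0.085]]
0.014 [[321.9, 290.0], [321.9, 274.9], [321.9, 259.3]]
0 [[321.9, 300.6], [321.8, 284.6], [321.8, 268.0]]
-0.005 [[321.8, 304.7], [321.8, 288.4], [321.8, 271.5]]
-0.02 [[321.7, 318.4], [321.7, 301.0], [321.6, 282.9]]
bezel proj S [[298.2, 152.1], [298.5, 157.3]] tip [[298.4 156.5]]
[[0.465, -0.271, 0.2744], [0.2911, -0.0448, -0.9557]]
```

The fingers closed on nothing. In the wrist picture the 44 mm opening spans 87 px, so the tips are about 173 mm from the camera. That puts them roughly 17 mm behind the reported TCP, not 14 mm ahead. Bezel top is at 101 mm, so the fingers closed just above it. I'll probe downward in steps.

```bash
python3 -m creep '[{"tx":0,"ty":0,"tz":0,"wx":0,"wy":0,"wz":0,"jaw":24},{"tx":0,"ty":0,"tz":0,"wx":0,"wy":0,"wz":0,"jaw":24},{"tx":0,"ty":0,"tz":0,"wx":0,"wy":0,"wz":0,"jaw":24},{"tx":0,"ty":0,"tz":8,"wx":0,"wy":0,"wz":0,"jaw":24},{"tx":0,"ty":0,"tz":7,"wx":0,"wy":0,"wz":0,"jaw":24},{"tx":0,"ty":0,"tz":0,"wx":0,"wy":0,"wz":0,"jaw":0},{"tx":0,"ty":0,"tz":0,"wx":0,"wy":0,"wz":0,"jaw":0},{"tx":0,"ty":0,"tz":0,"wx":0,"wy":0,"wz":0,"jaw":0},{"tx":0,"ty":0,"tz":0,"wx":0,"wy":0,"wz":0,"jaw":0},{"tx":0,"ty":0,"tz":0,"wx":0,"wy":0,"wz":0,"jaw":0}]' 8
```

```text
clock: 7.47
ee_pos: [0.5456, -0.2816, 0.0812]
tool_rot: [0.187, 3.136, -0.0]
force: [-0.6, -0.5, -1.2]
gripper_width: 0.0097
gripper_force: 8.0
```

Run:
```python
from h import *
W=r.camera("wrist");s=r.get_state();print(s["ee_pos"],s["gripper_width"],s["gripper_force"],s["force"])
f=W["frame"][240:300,280:365]
# brown finger mask rows: print column profile at middle of left/right finger
for c in(311,312,332,333): print(c,W["frame"][255:300:3,c].tolist())
```

```text
[ 0.54564564 -0.28156648  0.08120539] 0.009718912000862051 7.991141527891159 [ 0.10291647  0.4296279  -1.15477995]
311 [[250, 185, 103], [251, 185, 105], [250, 185, 104], [250, 186, 104], [251, 186, 104], [250, 186, 104], [251, 186, 106], [250, 184, 104], [253, 188, 106], [184, 112, 70], [96, 62, 49], [79, 54, 44], [76, 58, 49], [75, 56, 49], [70, 54, 49]]
312 [[250, 184, 100], [251, 187, 102], [250, 186, 99], [252, 188, 103], [251, 182, 98], [251, 186, 101], [251, 189, 102], [251, 187, 103], [253, 190, 105], [100, 62, 49], [77, 55, 45], [73, 54, 46], [73, 54, 47], [70, 55, 48], [72, 53, 46]]
332 [[249, 217, 172], [251, 224, 182], [250, 224, 183], [250, 223, 182], [251, 208, 153], [242, 197, 158], [204, 189, 182], [135, 123, 120], [139, 128, 124], [160, 147, 140], [171, 158, 152], [166, 151, 145], [165, 150, 143], [166, 156, 149], [157, 148, 141]]
333 [[251, 189, 107], [251, 191, 111], [251, 191, 107], [251, 193, 111], [252, 193, 112], [252, 192, 115], [253, 191, 122], [244, 179, 121], [205, 147, 110], [144, 129, 125], [139, 125, 118], [135, 121, 116], [136, 124, 116], [133, 125, 117], [129, 119, 113]]
```

```bash
python3 -m creep '[{"tx":0,"ty":0,"tz":0,"wx":0,"wy":0,"wz":0,"jaw":20},{"tx":0,"ty":0,"tz":0,"wx":0,"wy":0,"wz":0,"jaw":20},{"tx":0,"ty":0,"tz":-4,"wx":0,"wy":0,"wz":0,"jaw":20},{"tx":0,"ty":0,"tz":0,"wx":0,"wy":0,"wz":0,"jaw":0},{"tx":0,"ty":0,"tz":0,"wx":0,"wy":0,"wz":0,"jaw":0},{"tx":0,"ty":0,"tz":0,"wx":0,"wy":0,"wz":0,"jaw":0},{"tx":0,"ty":0,"tz":0,"wx":0,"wy":0,"wz":0,"jaw":0}]' 5
```

```text
clock: 8.1
ee_pos: [0.5455, -0.2815, 0.085]
tool_rot: [0.187, 3.136, -0.0]
force: [0.5, 0.1, -0.3]
gripper_width: 0.0004
gripper_force: 0.0
```

Tip height is therefore the reported TCP z + 18 mm, so the tool is about 32 mm shorter than stated. I want the tips at 83 mm, which means a reported z of about 0.065.

```bash
python3 -m creep '[{"tx":0,"ty":0,"tz":0,"wx":0,"wy":0,"wz":0,"jaw":24},{"tx":0,"ty":0,"tz":0,"wx":0,"wy":0,"wz":0,"jaw":24},{"tx":0,"ty":0,"tz":0,"wx":0,"wy":0,"wz":0,"jaw":24},{"tx":0,"ty":0,"tz":10,"wx":0,"wy":0,"wz":0,"jaw":24},{"tx":0,"ty":0,"tz":10,"wx":0,"wy":0,"wz":0,"jaw":24},{"tx":0,"ty":0,"tz":0,"wx":0,"wy":0,"wz":0,"jaw":0},{"tx":0,"ty":0,"tz":0,"wx":0,"wy":0,"wz":0,"jaw":0},{"tx":0,"ty":0,"tz":0,"wx":0,"wy":0,"wz":0,"jaw":0},{"tx":0,"ty":0,"tz":0,"wx":0,"wy":0,"wz":0,"jaw":0},{"tx":0,"ty":0,"tz":0,"wx":0,"wy":0,"wz":0,"jaw":0},{"tx":0,"ty":0,"tz":-10,"wx":0,"wy":0,"wz":0,"jaw":0},{"tx":0,"ty":0,"tz":-20,"wx":0,"wy":0,"wz":0,"jaw":0},{"tx":0,"ty":0,"tz":-25,"wx":0,"wy":0,"wz":0,"jaw":0},{"tx":0,"ty":0,"tz":-30,"wx":0,"wy":0,"wz":0,"jaw":0},{"tx":0,"ty":0,"tz":-35,"wx":0,"wy":0,"wz":0,"jaw":0},{"tx":0,"ty":0,"tz":-10,"wx":0,"wy":0,"wz":0,"jaw":0}]' 40
```

```text
clock: 9.43
ee_pos: [0.5469, -0.2823, 0.2028]
tool_rot: [0.187, 3.127, -0.007]
force: [0.7, -0.6, -0.5]
gripper_width: 0.0097
gripper_force: 40.0
```

```bash
python3 -m creep '[{"tx":0,"ty":0,"tz":0,"wx":0,"wy":0,"wz":-5.2,"jaw":0},{"tx":0,"ty":0,"tz":0,"wx":0,"wy":0,"wz":-5.2,"jaw":0},{"tx":-6.5,"ty":20,"tz":0,"wx":0,"wy":0,"wz":0,"jaw":0},{"tx":-6.5,"ty":33,"tz":0,"wx":0,"wy":0,"wz":0,"jaw":0},{"tx":-6.5,"ty":35,"tz":0,"wx":0,"wy":0,"wz":0,"jaw":0},{"tx":-6.5,"ty":35,"tz":0,"wx":0,"wy":0,"wz":0,"jaw":0},{"tx":-6.5,"ty":35,"tz":0,"wx":0,"wy":0,"wz":0,"jaw":0},{"tx":-6.5,"ty":35,"tz":0,"wx":0,"wy":0,"wz":0,"jaw":0},{"tx":-6.5,"ty":35,"tz":0,"wx":0,"wy":0,"wz":0,"jaw":0},{"tx":-6.5,"ty":35,"tz":0,"wx":0,"wy":0,"wz":0,"jaw":0},{"tx":-6.5,"ty":35,"tz":0,"wx":0,"wy":0,"wz":0,"jaw":0},{"tx":-6,"ty":30,"tz":0,"wx":0,"wy":0,"wz":0,"jaw":0},{"tx":0,"ty":0,"tz":0,"wx":0,"wy":0,"wz":0,"jaw":0},{"tx":0,"ty":0,"tz":0,"wx":0,"wy":0,"wz":0,"jaw":0},{"tx":0,"ty":0,"tz":0,"wx":0,"wy":0,"wz":0,"jaw":0}]'
python3 - <<'E'
from h import *
W=r.camera("wrist");save(W,"w5.png");s=r.get_state();print(s["ee_pos"],s["tool_rot"],s["gripper_width"])
for n,z in [("socket",.13),("bar_mid",.105),("bar_tip",.105),("bangle",0.178)]:
    for d in r.landmark_of(W,n)[:3]: print(n,np.round(d["pixel"]),round(d["p"],2),atz(W,d["pixel"],z).round(4))
E
```

```text
clock: 10.68
ee_pos: [0.5895, 0.0494, 0.195]
tool_rot: [0.098, -3.14, 0.001]
force: [0.5, -1.1, -0.6]
gripper_width: 0.0098
gripper_force: 40.0
[0.58949707 0.04885796 0.1950576 ] [ 9.62209289e-02 -3.14002241e+00  8.44749546e-04] 0.010033380068112796
socket [556. 252.] 0.61 [0.5822 0.2254 0.13  ]
bar_mid [415. 242.] 0.76 [0.5877 0.1253 0.105 ]
bar_tip [367. 240.] 0.94 [0.5886 0.086  0.105 ]
bangle [325. 270.] 0.88 [0.5878 0.051  0.178 ]
```

View pics/w5.png

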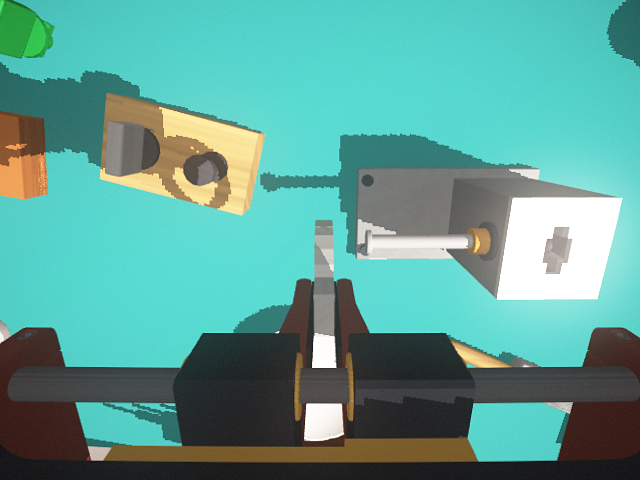

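The wrist picture shows the bangle held upright at (323,270) with the bar beyond it: tip disc (368,242), keeper (480,241), keyhole (557,250), housing top corners (513,197), (621,198), (598,299), (497,297).

Run:
```python
from h import *
W=r.camera("wrist");s=r.get_state()
P=[atz(W,p,.13) for p in[(513,197),(621,198),(598,299),(497,297)]];print(np.round(P,4).tolist(),np.mean(P,0).round(4))
print("slot",[atz(W,p,.13).round(4).tolist() for p in[(557,250),(563,227),(553,273)]],"tip",atz(W,(367,242),.105).round(4),"keeper",atz(W,(474,241),.105).round(4))
```

```text
[[0.5433, 0.1824, 0.13], [0.539, 0.2614, 0.13], [0.6192, 0.2685, 0.13], [0.622, 0.1874, 0.13]] [0.5809 0.225  0.13  ]
slot [[0.5808, 0.2248, 0.13], [0.5629, 0.2246, 0.13], [0.5994, 0.2266, 0.13]] tip [0.5908 0.0851 0.105 ] keeper [0.5847 0.1725 0.105 ]
```

```bash
python3 -m creep '[{"tx":-2,"ty":0,"tz":21,"wx":0,"wy":0,"wz":0,"jaw":0},{"tx":0,"ty":0,"tz":25,"wx":0,"wy":0,"wz":0,"jaw":0},{"tx":0,"ty":0,"tz":25,"wx":0,"wy":0,"wz":0,"jaw":0},{"tx":0,"ty":0,"tz":10,"wx":0,"wy":0,"wz":0,"jaw":0},{"tx":0,"ty":0,"tz":0,"wx":0,"wy":0,"wz":0,"jaw":0},{"tx":0,"ty":15,"tz":0,"wx":0,"wy":0,"wz":0,"jaw":0},{"tx":0,"ty":15,"tz":0,"wx":0,"wy":0,"wz":0,"jaw":0},{"tx":0,"ty":15,"tz":0,"wx":0,"wy":0,"wz":0,"jaw":0},{"tx":0,"ty":15,"tz":0,"wx":0,"wy":0,"wz":0,"jaw":0},{"tx":0,"ty":15,"tz":0,"wx":0,"wy":0,"wz":0,"jaw":0},{"tx":0,"ty":0,"tz":0,"wx":0,"wy":0,"wz":0,"jaw":0},{"tx":0,"ty":0,"tz":0,"wx":0,"wy":0,"wz":0,"jaw":0}]'
python3 - <<'E'
from h import *
T=r.camera("top");S=r.camera("scene");s=r.get_state();print(s["ee_pos"],s["force"],s["gripper_width"])
W=r.camera("wrist")
for d in r.landmark_of(W,"bangle")[:2]+r.landmark_of(S,"bangle")[:3]: print(d["pixel"],d["p"])
print(proj(S,[.59,.125,.097]),proj(W,[.59,.125,.097]))
E
```

```text
clock: 11.98
ee_pos: [0.5875, 0.1251, 0.1158]
tool_rot: [-0.099, 3.138, -0.0]
force: [0.4, 0.4, -1.1]
gripper_width: 0.009
gripper_force: 40.0
[0.58740605 0.12410782 0.11511142] [-0.03246394 -1.33761384 -0.86979007] 0.009611063051794773
[324.1, 274.4] 0.96
[346.7, 260.0] 0.45
[[343.12777674 261.67348622]] [[323.29611336 275.85692441]]
```

Now lower onto the bar, slowly, watching the force.

```bash
python3 -m creep '[{"tx":0,"ty":0,"tz":4,"wx":0,"wy":0,"wz":0,"jaw":0},{"tx":0,"ty":0,"tz":4,"wx":0,"wy":0,"wz":0,"jaw":0},{"tx":0,"ty":0,"tz":3,"wx":0,"wy":0,"wz":0,"jaw":0},{"tx":0,"ty":0,"tz":2,"wx":0,"wy":0,"wz":0,"jaw":0},{"tx":0,"ty":0,"tz":0,"wx":0,"wy":0,"wz":0,"jaw":0},{"tx":0,"ty":0,"tz":0,"wx":0,"wy":0,"wz":0,"jaw":0}]'
```

```text
clock: 12.73
ee_pos: [0.5867, 0.1248, 0.1007]
tool_rot: [0.098, -3.139, 0.0]
force: [-0.7, -0.6, -0.6]
gripper_width: 0.0098
gripper_force: 40.0
```

```bash
python3 -m creep '[{"tx":0,"ty":0,"tz":1,"wx":0,"wy":0,"wz":0,"jaw":0},{"tx":0,"ty":0,"tz":1,"wx":0,"wy":0,"wz":0,"jaw":0},{"tx":0,"ty":0,"tz":0,"wx":0,"wy":0,"wz":0,"jaw":0}]'
```

```text
clock: 12.98
ee_pos: [0.5869, 0.1248, 0.0989]
tool_rot: [0.098, -3.14, 0.0]
force: [0.9, 0.5, -2.1]
gripper_width: 0.0095
gripper_force: 40.0
```

```bash
python3 -m creep '[{"tx":0,"ty":0,"tz":1,"wx":0,"wy":0,"wz":0,"jaw":0},{"tx":0,"ty":0,"tz":0,"wx":0,"wy":0,"wz":0,"jaw":0},{"tx":0,"ty":0,"tz":0,"wx":0,"wy":0,"wz":0,"jaw":0}]'
```

```text
clock: 13.23
ee_pos: [0.587, 0.1249, 0.0982]
tool_rot: [-0.098, 3.14, 0.0]
force: [0.7, -0.3, 0.3]
gripper_width: 0.0093
gripper_force: 40.0
```

```bash
python3 -m creep '[{"tx":0,"ty":0,"tz":0.5,"wx":0,"wy":0,"wz":0,"jaw":11},{"tx":0,"ty":0,"tz":0,"wx":0,"wy":0,"wz":0,"jaw":13},{"tx":0,"ty":0,"tz":0,"wx":0,"wy":0,"wz":0,"jaw":16},{"tx":0,"ty":0,"tz":0,"wx":0,"wy":0,"wz":0,"jaw":30},{"tx":0,"ty":0,"tz":0,"wx":0,"wy":0,"wz":0,"jaw":30},{"tx":0,"ty":0,"tz":-10,"wx":0,"wy":0,"wz":0,"jaw":30},{"tx":0,"ty":0,"tz":-20,"wx":0,"wy":0,"wz":0,"jaw":40},{"tx":0,"ty":0,"tz":-35,"wx":0,"wy":0,"wz":0,"jaw":44},{"tx":0,"ty":0,"tz":-35,"wx":0,"wy":0,"wz":0,"jaw":44},{"tx":0,"ty":0,"tz":0,"wx":0,"wy":0,"wz":0,"jaw":44},{"tx":0,"ty":0,"tz":0,"wx":0,"wy":0,"wz":0,"jaw":44}]'
python3 - <<'E'
from h import *
T=r.camera("top");S=r.camera("scene");W=r.camera("wrist");s=r.get_state();print(s["ee_pos"],s["force"],s["gripper_width"])
for c in(S,W):
    print([(np.round(d["pixel"],1).tolist(),round(d["p"],2)) for d in r.landmark_of(c,"bangle")[:3]],[(d["bbox"],round(d["p"],2)) for d in r.find_in(c,"bangle")[:3]],proj(c,[[.587,.125,.082],[.587,.125,.135],[.554,.124,.082],[.62,.128,.082]]).round(1).tolist())
E
```

```text
clock: 14.15
ee_pos: [0.5882, 0.125, 0.2018]
tool_rot: [-0.097, 3.133, 0.001]
force: [0.1, -0.3, -0.9]
gripper_width: 0.0436
gripper_force: 0.0
[0.58643086 0.12472168 0.19619499] [ 0.16597623 -0.1489749  -0.42867303] 0.04401833539098467
[([344.2, 263.3], 0.76)] [([331.1, 248.4, 24.8, 24.1], 0.53)] [[344.0, 264.3], [344.7, 253.2], [355.2, 259.6], [332.9, 269.8]]
[([326.7, 227.2], 0.9)] [([320.5, 193.7, 14.7, 74.2], 0.95)] [[322.7, 230.1], [322.6, 249.3], [323.9, 192.8], [323.8, 265.1]]
```

The bangle hangs where expected: scene landmark (344,263) against predicted (344,264). Next, the key.

```bash
python3 -m creep '[{"tx":0,"ty":0,"tz":0,"wx":0,"wy":0,"wz":6.6,"jaw":44},{"tx":0,"ty":0,"tz":0,"wx":0,"wy":0,"wz":6.6,"jaw":44},{"tx":1.6,"ty":-32.2,"tz":0,"wx":0,"wy":0,"wz":0,"jaw":44},{"tx":1.6,"ty":-32.2,"tz":0,"wx":0,"wy":0,"wz":0,"jaw":44},{"tx":1.6,"ty":-32.2,"tz":0,"wx":0,"wy":0,"wz":0,"jaw":44},{"tx":1.6,"ty":-32.2,"tz":0,"wx":0,"wy":0,"wz":0,"jaw":44},{"tx":1.6,"ty":-32.2,"tz":0,"wx":0,"wy":0,"wz":0,"jaw":44},{"tx":1.6,"ty":-32.2,"tz":0,"wx":0,"wy":0,"wz":0,"jaw":44},{"tx":1.6,"ty":-32.2,"tz":20,"wx":0,"wy":0,"wz":0,"jaw":44},{"tx":1.5,"ty":-31.8,"tz":20,"wx":0,"wy":0,"wz":0,"jaw":44},{"tx":0,"ty":0,"tz":25,"wx":0,"wy":0,"wz":0,"jaw":44},{"tx":0,"ty":0,"tz":25,"wx":0,"wy":0,"wz":0,"jaw":44},{"tx":0,"ty":0,"tz":0,"wx":0,"wy":0,"wz":0,"jaw":44},{"tx":0,"ty":0,"tz":0,"wx":0,"wy":0,"wz":0,"jaw":44}]'
python3 - <<'E'
from h import *
W=r.camera("wrist");save(W,"w6_full.png");s=r.get_state();print(s["ee_pos"],s["tool_rot"])
k=[.5305,-.1267];c,sn=np.cos(-.19),np.sin(-.19)
pr=proj(W,[[k[0]+c*a-sn*b,k[1]+sn*a+c*b,.082] for a,b in((-.022,-.007),(-.022,.007),(.022,.007),(.022,-.007))]);print("pred grip",pr.round(1).tolist())
print([(np.round(d["pixel"],1).tolist(),round(d["p"],2)) for d in r.landmark_of(W,"key_collar")[:3]],proj(W,[*k,.04]))
# grip top: print brightness/sat along rows near predicted near part
hsv=cv2.cvtColor(W["frame"],cv2.COLOR_RGB2HSV)
for v in range(int(pr[0,1])-6,int(pr[0,1])+40,6):
    print(v,[(int(hsv[v,u,1]),int(hsv[v,u,2])) for u in range(int(pr[:,0].min())-8,int(pr[:,0].max())+10,2)])
E
```

```text
clock: 15.67
ee_pos: [0.5301, -0.1263, 0.1059]
tool_rot: [-0.264, -3.126, -0.001]
force: [-0.4, -0.1, 0.1]
gripper_width: 0.0438
gripper_force: 0.0
[ 0.53122156 -0.12642251  0.10795142] [-2.63532600e-01 -3.12996142e+00 -2.10880771e-04]
pred grip [[310.7, 235.9], [333.6, 236.4], [331.6, 301.4], [310.0, 301.0]]
[([161.2, 144.3], 0.89), ([320.2, 248.4], 0.59)] [[321.71231858 248.69482797]]
229 [(123, 179), (123, 185), (117, 157), (57, 90), (56, 95), (43, 132), (32, 142), (36, 147), (43, 147), (38, 147), (39, 144), (46, 149), (39, 150), (40, 147), (36, 164), (27, 202), (33, 145), (55, 116), (106, 163), (89, 255), (94, 252)]
235 [(38, 94), (41, 93), (45, 97), (49, 99), (46, 99), (40, 135), (41, 138), (37, 138), (42, 140), (43, 138), (43, 141), (42, 144), (43, 148), (43, 143), (44, 156), (24, 219), (35, 145), (33, 148), (35, 147), (35, 151), (27, 152)]
241 [(43, 96), (47, 98), (45, 96), (43, 96), (45, 97), (27, 196), (8, 245), (8, 244), (11, 244), (10, 246), (8, 246), (9, 247), (8, 247), (7, 249), (6, 249), (1, 255), (29, 147), (33, 147), (31, 150), (32, 150), (32, 151)]
247 [(36, 91), (34
[... 402 characters left out ...]
, 148), (31, 147), (34, 148)]
259 [(34, 89), (35, 94), (38, 94), (41, 94), (40, 89), (26, 183), (10, 245), (8, 245), (10, 244), (9, 245), (9, 247), (8, 247), (8, 247), (8, 249), (6, 250), (3, 255), (25, 142), (27, 141), (29, 143), (30, 144), (35, 144)]
265 [(29, 89), (34, 91), (36, 93), (36, 92), (39, 92), (31, 181), (9, 246), (9, 244), (10, 245), (9, 246), (9, 247), (8, 247), (8, 248), (8, 249), (5, 250), (1, 255), (26, 139), (28, 148), (23, 146), (25, 143), (23, 143)]
271 [(120, 179), (116, 169), (65, 113), (31, 90), (36, 92), (29, 176), (7, 246), (9, 245), (9, 245), (9, 246), (9, 247), (8, 248), (8, 247), (7, 249), (7, 251), (2, 255), (24, 141), (20, 142), (78, 202), (95, 255), (89, 253)]
```

The key grip's top runs from column 311 to 333 in every row, centred and square between the fingers. I'll descend and grip.

```bash
python3 -m creep '[{"tx":-1,"ty":0,"tz":25,"wx":0,"wy":0,"wz":0,"jaw":44},{"tx":0,"ty":0,"tz":25,"wx":0,"wy":0,"wz":0,"jaw":44},{"tx":0,"ty":0,"tz":15,"wx":0,"wy":0,"wz":0,"jaw":44},{"tx":0,"ty":0,"tz":8,"wx":0,"wy":0,"wz":0,"jaw":44},{"tx":0,"ty":0,"tz":0,"wx":0,"wy":0,"wz":0,"jaw":44},{"tx":0,"ty":0,"tz":0,"wx":0,"wy":0,"wz":0,"jaw":5},{"tx":0,"ty":0,"tz":0,"wx":0,"wy":0,"wz":0,"jaw":0},{"tx":0,"ty":0,"tz":0,"wx":0,"wy":0,"wz":0,"jaw":0},{"tx":0,"ty":0,"tz":0,"wx":0,"wy":0,"wz":0,"jaw":0},{"tx":0,"ty":0,"tz":0,"wx":0,"wy":0,"wz":0,"jaw":0},{"tx":0,"ty":0,"tz":0,"wx":0,"wy":0,"wz":0,"jaw":0},{"tx":0,"ty":0,"tz":0,"wx":0,"wy":0,"wz":0,"jaw":0}]' 60
```

```text
clock: 16.77
ee_pos: [0.5328, -0.1273, 0.0357]
tool_rot: [0.264, 3.129, -0.002]
force: [-1.6, -2.6, 4.9]
gripper_width: 0.0136
gripper_force: 60.0
```

```bash
python3 -m creep '[{"tx":0,"ty":0,"tz":0,"wx":0,"wy":0,"wz":0,"jaw":0}]'
python3 - <<'E'
from h import *
for i in range(6):
    r.camera("wrist");s=r.get_state();print(np.round(s["ee_pos"],4),np.round(s["force"],1),np.round(s["tool_rot"],4))
E
```

```text
clock: 16.85
ee_pos: [0.5328, -0.1273, 0.0357]
tool_rot: [0.264, 3.129, -0.001]
force: [-1.5, -2.0, 4.9]
gripper_width: 0.0133
gripper_force: 60.0
[ 0.5328 -0.1273  0.0357] [-0.8 -2.3  5.9] [ 2.6430e-01  3.1287e+00 -1.4000e-03]
[ 0.5328 -0.1273  0.0357] [-0.8 -1.8  5.1] [ 2.6430e-01  3.1287e+00 -1.5000e-03]
[ 0.5328 -0.1273  0.0357] [-0.2 -2.   6.2] [ 2.6430e-01  3.1287e+00 -1.5000e-03]
[ 0.5328 -0.1273  0.0356] [-0.3 -2.5  5.9] [ 2.6430e-01  3.1287e+00 -1.4000e-03]
[ 0.5328 -0.1273  0.0356] [-2.  -2.1  5.1] [ 2.6430e-01  3.1287e+00 -1.4000e-03]
[ 0.5329 -0.1273  0.0357] [-0.4 -2.3  5.4] [ 2.6430e-01  3.1286e+00 -1.5000e-03]
```

```bash
python3 -m creep '[{"tx":0,"ty":0,"tz":-10,"wx":0,"wy":0,"wz":0,"jaw":0},{"tx":0,"ty":0,"tz":-20,"wx":0,"wy":0,"wz":0,"jaw":0},{"tx":0,"ty":0,"tz":-30,"wx":0,"wy":0,"wz":0,"jaw":0},{"tx":0,"ty":0,"tz":-35,"wx":0,"wy":0,"wz":0,"jaw":0},{"tx":0,"ty":0,"tz":-35,"wx":0,"wy":0,"wz":0,"jaw":0},{"tx":0,"ty":0,"tz":-30,"wx":0,"wy":0,"wz":0,"jaw":0},{"tx":0,"ty":0,"tz":-10,"wx":0,"wy":0,"wz":-6.5,"jaw":0},{"tx":0,"ty":0,"tz":0,"wx":0,"wy":0,"wz":-6.6,"jaw":0},{"tx":0,"ty":0,"tz":0,"wx":0,"wy":0,"wz":0,"jaw":0},{"tx":0,"ty":0,"tz":0,"wx":0,"wy":0,"wz":0,"jaw":0},{"tx":0,"ty":0,"tz":0,"wx":0,"wy":0,"wz":0,"jaw":0}]'
python3 - <<'E'
from h import *
for i in range(2):
    W=r.camera("wrist");s=r.get_state();print(np.round(s["ee_pos"],4),np.round(s["force"],1),np.round(s["tool_rot"],4),s["gripper_width"])
R=cv2.Rodrigues(np.array(s["tool_rot"]))[0];d=R.T@(np.array([.581,.225,s["ee_pos"][2]])-s["ee_pos"]);print("shift",d*1000)
E
```

```text
clock: 18.07
ee_pos: [0.5318, -0.1265, 0.2033]
tool_rot: [0.09, -3.138, -0.002]
force: [0.4, -0.2, -1.8]
gripper_width: 0.0134
gripper_force: 60.0
[ 0.5318 -0.1265  0.2033] [-0.1 -0.  -1.1] [ 9.080e-02 -3.138e+00 -1.400e-03] 0.013677181234687181
[ 0.5319 -0.1266  0.2034] [-0.4 -0.2 -1.8] [ 9.1600e-02 -3.1382e+00 -1.3000e-03] 0.013731728936639693
shift [-6.95503745e+01  3.48095678e+02  1.67033960e-01]
```

```bash
python3 -m creep '[{"tx":-7,"ty":20,"tz":0,"wx":0,"wy":0,"wz":0,"jaw":0},{"tx":-7,"ty":33,"tz":0,"wx":0,"wy":0,"wz":0,"jaw":0},{"tx":-7,"ty":37,"tz":0,"wx":0,"wy":0,"wz":0,"jaw":0},{"tx":-7,"ty":37,"tz":0,"wx":0,"wy":0,"wz":0,"jaw":0},{"tx":-7,"ty":37,"tz":0,"wx":0,"wy":0,"wz":0,"jaw":0},{"tx":-7,"ty":37,"tz":0,"wx":0,"wy":0,"wz":0,"jaw":0},{"tx":-7,"ty":37,"tz":0,"wx":0,"wy":0,"wz":0,"jaw":0},{"tx":-7,"ty":37,"tz":0,"wx":0,"wy":0,"wz":0,"jaw":0},{"tx":-7,"ty":37,"tz":0,"wx":0,"wy":0,"wz":0,"jaw":0},{"tx":-6.5,"ty":36,"tz":0,"wx":0,"wy":0,"wz":0,"jaw":0},{"tx":0,"ty":0,"tz":15,"wx":0,"wy":0,"wz":0,"jaw":0},{"tx":0,"ty":0,"tz":20,"wx":0,"wy":0,"wz":0,"jaw":0},{"tx":0,"ty":0,"tz":0,"wx":0,"wy":0,"wz":0,"jaw":0},{"tx":0,"ty":0,"tz":0,"wx":0,"wy":0,"wz":0,"jaw":0},{"tx":0,"ty":0,"tz":0,"wx":0,"wy":0,"wz":0,"jaw":0}]'
python3 - <<'E'
from h import *
S=r.camera("scene");W=r.camera("wrist");s=r.get_state();p=np.array(s["ee_pos"]);R=cv2.Rodrigues(np.array(s["tool_rot"]))[0]
print(np.round(p,4),np.round(s["force"],1),np.round(s["tool_rot"],4),s["gripper_width"])
d=R.T@(np.array([.581,.225,p[2]])-p);print("shift",d*1000)
o=np.zeros((600,800,3),np.uint8)
o[:480,:480]=cv2.resize(W["frame"][180:340,240:400],(480,480),interpolation=cv2.INTER_CUBIC)
o[:400,480:]=cv2.resize(S["frame"][225:325,320:400],(320,400),interpolation=cv2.INTER_CUBIC)
cv2.imwrite("pics/w7.png",o[:,:,::-1])
f=lambda z,x,y:p+R@[0,0,0]*0+np.array([0,0,z-p[2]])+R@[x,y,0]
# predictions: housing corners and grip corners (key centred in tool), grip top z = ee+.0463
c,sn=np.cos(.06),np.sin(.06)
q=[[.581+c*a-sn*b,.225+sn*a+c*b,.13] for a,b in((-.04,-.04),(-.04,.04),(.04,.04),(.04,-.04))]
g=[f(p[2]+.0463,x,y) for x,y in((.022,-.007),(.022,.007))]
for nm,cam,ox,oy,k,ax in(("W",W,240,180,3,0),("S",S,320,225,4,480)):
    print(nm,((proj(cam,q+g)-[ox,oy])*k+[ax,0]).round(0).tolist())
E
```

```text
clock: 19.42
ee_pos: [0.5807, 0.2244, 0.1701]
tool_rot: [-0.093, 3.14, 0.0]
force: [0.1, 0.3, -1.5]
gripper_width: 0.0137
gripper_force: 60.0
[0.5812 0.2244 0.1712] [-0.5 -0.1 -2. ] [-9.2900e-02  3.1381e+00  1.0000e-03] 0.013657888948026714
shift [ 1.85865191e-01  6.19456207e-01 -4.87726950e-05]
W [[62.0, 61.0], [436.0, 61.0], [418.0, 395.0], [81.0, 395.0], [194.0, 309.0], [295.0, 309.0]]
S [[683.0, 164.0], [752.0, 266.0], [636.0, 323.0], [570.0, 217.0], [698.0, 140.0], [711.0, 158.0]]
```

View pics/w7.png

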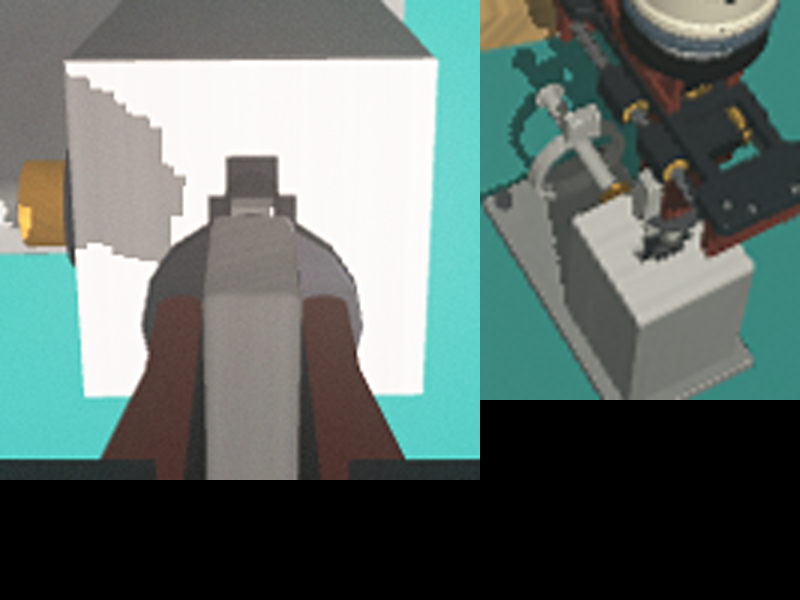

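The picture shows the bangle hanging on the bar and the key above the keyhole. In the wrist crop the slot's near end is at (251,157), the grip's near face is at x 205–300, y 218–293, and the housing's corners match the prediction within 1 px. I'll solve for the key's position from the grip's face.

Run:
```python
from h import *
from scipy.optimize import least_squares
W=r.camera("wrist");s=r.get_state();p=np.array(s["ee_pos"]);R=cv2.Rodrigues(np.array(s["tool_rot"]))[0]
u=lambda x,y:np.array([240+(x-1)/3,180+(y-1)/3])
obs=np.array([u(205,293),u(300,293),u(208,218),u(298,218)])
# tool frame x=+.022 near face; tool z down
def pts(q): return np.array([p+R@[q[0]+.022,q[1]+y,q[2]-h] for h in(.062,.026) for y in(-.007,.007)])
f=least_squares(lambda q:(proj(W,pts(q))-obs).ravel(),[0,0,.0157]);print("key foot in tool mm",f.x*1e3,"res",f.fun.round(1))
print("key world",p+R@f.x)
n=atz(W,u(251,157),.13);print("slot near end",n,"-> centre",n+.019*np.array([np.cos(.06),np.sin(.06),0]))
w=[atz(W,u(*a),.13) for a in((210,196),(296,196))];print("waist near edge",w)
C=[atz(W,u(*a),.13) for a in((65,60),(438,58),(422,395),(83,396))];print("housing",np.mean(C,0));print(np.round(C,4).tolist())
```

```text
key foot in tool mm [-1.62830255  1.0397473  23.72589395] res [ 0.   0.8  0.2  0.7  1.9 -0.9 -2.2 -0.9]
key world [0.58287713 0.22557977 0.14752724]
slot near end [0.56239095 0.22407839 0.13      ] -> centre [0.58135676 0.22521771 0.13      ]
waist near edge [array([0.57194825, 0.2154885 , 0.13      ]), array([0.57082228, 0.23462336, 0.13      ])]
housing [0.58087859 0.22540134 0.13      ]
[[0.5432, 0.183, 0.13], [0.538, 0.2628, 0.13], [0.6187, 0.2681, 0.13], [0.6236, 0.1877, 0.13]]
```

```bash
python3 -m creep '[{"tx":1,"ty":0,"tz":8,"wx":0,"wy":0,"wz":0,"jaw":0},{"tx":0,"ty":0,"tz":6,"wx":0,"wy":0,"wz":0,"jaw":0},{"tx":0,"ty":0,"tz":4,"wx":0,"wy":0,"wz":0,"jaw":0},{"tx":0,"ty":0,"tz":4,"wx":0,"wy":0,"wz":0,"jaw":0},{"tx":0,"ty":0,"tz":4,"wx":0,"wy":0,"wz":0,"jaw":0},{"tx":0,"ty":0,"tz":4,"wx":0,"wy":0,"wz":0,"jaw":0},{"tx":0,"ty":0,"tz":0,"wx":0,"wy":0,"wz":0,"jaw":0},{"tx":0,"ty":0,"tz":0,"wx":0,"wy":0,"wz":0,"jaw":0}]'
```

```text
clock: 20.23
ee_pos: [0.5795, 0.2247, 0.1392]
tool_rot: [0.095, -3.14, 0.0]
force: [-0.1, 0.6, -2.3]
gripper_width: 0.0138
gripper_force: 60.0
```

```bash
python3 -m creep '[{"tx":0,"ty":0,"tz":3,"wx":0,"wy":0,"wz":0,"jaw":0},{"tx":0,"ty":0,"tz":3,"wx":0,"wy":0,"wz":0,"jaw":0},{"tx":0,"ty":0,"tz":2,"wx":0,"wy":0,"wz":0,"jaw":0},{"tx":0,"ty":0,"tz":0,"wx":0,"wy":0,"wz":0,"jaw":0},{"tx":0,"ty":0,"tz":0,"wx":0,"wy":0,"wz":0,"jaw":0}]'
```

```text
clock: 20.65
ee_pos: [0.58, 0.2248, 0.1326]
tool_rot: [-0.095, 3.139, 0.001]
force: [-1.1, -0.5, 4.0]
gripper_width: 0.0132
gripper_force: 60.0
```

```bash
python3 -m creep '[{"tx":0,"ty":0,"tz":3,"wx":0,"wy":0,"wz":0,"jaw":0},{"tx":0,"ty":0,"tz":3,"wx":0,"wy":0,"wz":0,"jaw":0},{"tx":0,"ty":0,"tz":2,"wx":0,"wy":0,"wz":0,"jaw":0},{"tx":0,"ty":0,"tz":2,"wx":0,"wy":0,"wz":0,"jaw":0},{"tx":0,"ty":0,"tz":0,"wx":0,"wy":0,"wz":0,"jaw":0},{"tx":0,"ty":0,"tz":0,"wx":0,"wy":0,"wz":0,"jaw":0}]'
```

```text
clock: 21.15
ee_pos: [0.5802, 0.2249, 0.1257]
tool_rot: [-0.095, 3.136, 0.002]
force: [-4.9, -1.9, 17.1]
gripper_width: 0.0137
gripper_force: 60.0
```

```bash
python3 -m creep '[{"tx":0,"ty":0,"tz":2,"wx":0,"wy":0,"wz":0,"jaw":0},{"tx":0,"ty":0,"tz":0,"wx":0,"wy":0,"wz":0,"jaw":0},{"tx":0,"ty":0,"tz":0,"wx":0,"wy":0,"wz":4,"jaw":0},{"tx":0,"ty":0,"tz":0,"wx":0,"wy":0,"wz":4,"jaw":0},{"tx":0,"ty":0,"tz":0,"wx":0,"wy":0,"wz":4,"jaw":0},{"tx":0,"ty":0,"tz":0,"wx":0,"wy":0,"wz":4,"jaw":0},{"tx":0,"ty":0,"tz":0,"wx":0,"wy":0,"wz":4,"jaw":0},{"tx":0,"ty":0,"tz":0,"wx":0,"wy":0,"wz":0,"jaw":0},{"tx":0,"ty":0,"tz":0,"wx":0,"wy":0,"wz":0,"jaw":0}]'
python3 - <<'E'
from h import *
s=r.get_state();print(np.round(s["joints"],3),s["moment"],s["force"])
E
```

```text
clock: 21.9
ee_pos: [0.5816, 0.2242, 0.1257]
tool_rot: [0.453, 3.101, 0.003]
force: [-2.7, -4.0, 22.1]
gripper_width: 0.0137
gripper_force: 60.0
[ 0.314  0.144  1.315 -0.002  1.674 -0.967] [-0.83991219  0.75986096 -0.07539633] [-2.66322912 -4.00081994 22.06420759]
```

```bash
python3 -m creep '[{"tx":0,"ty":0,"tz":0,"wx":0,"wy":0,"wz":5,"jaw":0},{"tx":0,"ty":0,"tz":0,"wx":0,"wy":0,"wz":5,"jaw":0},{"tx":0,"ty":0,"tz":0,"wx":0,"wy":0,"wz":5,"jaw":0},{"tx":0,"ty":0,"tz":0,"wx":0,"wy":0,"wz":5,"jaw":0},{"tx":0,"ty":0,"tz":0,"wx":0,"wy":0,"wz":5,"jaw":0},{"tx":0,"ty":0,"tz":0,"wx":0,"wy":0,"wz":5,"jaw":0},{"tx":0,"ty":0,"tz":0,"wx":0,"wy":0,"wz":5,"jaw":0},{"tx":0,"ty":0,"tz":0,"wx":0,"wy":0,"wz":5,"jaw":0},{"tx":0,"ty":0,"tz":0,"wx":0,"wy":0,"wz":5,"jaw":0},{"tx":0,"ty":0,"tz":0,"wx":0,"wy":0,"wz":5,"jaw":0},{"tx":0,"ty":0,"tz":0,"wx":0,"wy":0,"wz":5,"jaw":0},{"tx":0,"ty":0,"tz":0,"wx":0,"wy":0,"wz":5,"jaw":0},{"tx":0,"ty":0,"tz":0,"wx":0,"wy":0,"wz":5,"jaw":0},{"tx":0,"ty":0,"tz":0,"wx":0,"wy":0,"wz":5,"jaw":0},{"tx":0,"ty":0,"tz":0,"wx":0,"wy":0,"wz":0,"jaw":0},{"tx":0,"ty":0,"tz":0,"wx":0,"wy":0,"wz":0,"jaw":0}]'
python3 - <<'E'
from h import *
s=r.get_state();print(np.round(s["joints"],3),s["moment"],s["force"]);a=s["tool_rot"];print("yaw",2*np.degrees(np.arctan2(a[1],a[0])))
E
```

```text
clock: 23.23
ee_pos: [0.5804, 0.2232, 0.1256]
tool_rot: [2.152, 2.282, 0.004]
force: [-7.3, -7.8, 23.4]
gripper_width: 0.0137
gripper_force: 60.0
[ 0.314  0.144  1.316 -0.003  1.677  0.255] [-1.48023434  1.78921595  0.00324588] [-7.28826337 -7.84983158 23.35024275]
yaw 93.35336363028534
```

```bash
python3 -m creep '[{"tx":0,"ty":0,"tz":0,"wx":0,"wy":0,"wz":3,"jaw":0},{"tx":0,"ty":0,"tz":0,"wx":0,"wy":0,"wz":3,"jaw":0},{"tx":0,"ty":0,"tz":0,"wx":0,"wy":0,"wz":2,"jaw":0},{"tx":0,"ty":0,"tz":0,"wx":0,"wy":0,"wz":0,"jaw":0},{"tx":0,"ty":0,"tz":0,"wx":0,"wy":0,"wz":0,"jaw":0},{"tx":0,"ty":0,"tz":0,"wx":0,"wy":0,"wz":0,"jaw":0}]'
python3 - <<'E'
from h import *
for i in range(3):
    W=r.camera("wrist");s=r.get_state();a=s["tool_rot"];print("yaw",2*np.degrees(np.arctan2(a[1],a[0])),s["moment"],s["tau"][5],s["force"])
S=r.camera("scene");T=r.camera("top")
for c in(S,T):print([(np.round(d["pixel"],1).tolist(),round(d["p"],2)) for d in r.landmark_of(c,"bangle")[:3]],proj(c,[.586,.125,.082]),proj(c,[.5872,.118,.082]))
E
```

```text
clock: 23.73
ee_pos: [0.5801, 0.2232, 0.1256]
tool_rot: [2.306, 2.128, 0.004]
force: [-8.7, -8.0, 24.2]
gripper_width: 0.014
gripper_force: 60.0
yaw 85.3914373152818 [-1.50800974  1.94842893  0.0441126 ] 0.04619513754732907 [-8.24330781 -7.50866418 23.28936542]
yaw 85.38986405698559 [-1.45544338  1.95197448  0.02652207] 0.04582010325975716 [-8.10131343 -8.24090707 24.14332276]
yaw 85.38783016001135 [-1.45081493  2.01506023  0.02684855] 0.04583391244523227 [-8.76493999 -7.16637102 24.47155431]
[([344.2, 262.8], 0.43), ([455.8, 347.0], 0.38), ([339.0, 247.8], 0.36)] [[344.32109432 264.19477582]] [[342.73233978 262.26578192]]
[([372.2, 263.7], 0.75), ([278.3, 233.5], 0.52), ([312.3, 156.9], 0.28)] [[276.8859929 234.2942272]] [[280.04264281 233.69666491]]
```

```bash
python3 -m creep '[{"tx":0,"ty":0,"tz":0,"wx":0,"wy":0,"wz":2,"jaw":0},{"tx":0,"ty":0,"tz":0,"wx":0,"wy":0,"wz":2,"jaw":0},{"tx":0,"ty":0,"tz":0,"wx":0,"wy":0,"wz":0,"jaw":0},{"tx":0,"ty":0,"tz":0,"wx":0,"wy":0,"wz":0,"jaw":0}]'
python3 - <<'E'
from h import *
s=r.get_state();a=s["tool_rot"];print("yaw",2*np.degrees(np.arctan2(a[1],a[0])),s["moment"],s["tau"],s["force"])
E
```

```text
clock: 24.42
ee_pos: [0.58, 0.2233, 0.1256]
tool_rot: [2.378, 2.047, 0.004]
force: [-9.6, -7.9, 24.9]
gripper_width: 0.0138
gripper_force: 60.1
yaw 81.44231646340718 [-1.55444383  2.01511975  0.58326007] [  2.04586722 -32.31342673 -31.44189835   1.59348037  -4.20917496
   0.62252641] [-9.64934919 -7.90127346 24.93410722]
```

Torque jumped from 0.05 to 0.62 N m at about 102°, so the key is on the stop. I'll check numerically that the keeper has moved out and the bangle is on the bar.

Run:
```python
from h import *
W=r.camera("wrist");S=r.camera("scene");T=r.camera("top")
b=np.array([.0625,-.998]);pt=lambda d,z=.105:[.581+d*b[0],.225+d*b[1],z]
for nm,c in(("S",S),("T",T),("W",W)):
    h=cv2.cvtColor(c["frame"],cv2.COLOR_RGB2HSV);q=proj(c,[pt(d,.112) for d in range(0,1)])
    print(nm,[(d,h[int(v),int(u)].tolist()) for d in (.048,.06,.07,.08,.086,.09,.095,.1,.104,.108,.112,.12,.13,.14) for u,v in proj(c,pt(d,.114 if d<.1 else .111)).round() if 0<=u<640 and 0<=v<480])
    for n in("bangle","plain_bangle"): print(n,[(np.round(d["bbox"]).tolist(),round(d["p"],2)) for d in r.find_in(c,n)[:3]])
print(proj(S,pt(.106,.082)),proj(T,pt(.106,.082)))
s=r.get_state();print(s["clock"],s["ee_pos"],s["force"],s["tau"][5])
```

```text
S [(0.048, [70, 11, 67]), (0.06, [40, 8, 96]), (0.07, [95, 31, 50]), (0.08, [30, 14, 161]), (0.086, [26, 21, 171]), (0.09, [20, 105, 168]), (0.095, [19, 78, 92]), (0.1, [50, 7, 117]), (0.104, [38, 8, 122]), (0.108, [78, 24, 53]), (0.112, [80, 30, 51]), (0.12, [90, 19, 53]), (0.13, [53, 13, 76]), (0.14, [21, 20, 176])]
bangle []
plain_bangle [([286.0, 146.0, 18.0, 8.0], 0.63)]
T [(0.048, [15, 6, 80]), (0.06, [20, 10, 160]), (0.07, [15, 9, 180]), (0.08, [18, 7, 178]), (0.086, [12, 7, 180]), (0.09, [18, 46, 151]), (0.095, [17, 169, 101]), (0.1, [17, 102, 90]), (0.104, [17, 27, 84]), (0.108, [30, 6, 87]), (0.112, [30, 3, 74]), (0.12, [15, 6, 86]), (0.13, [10, 9, 87]), (0.14, [18, 9, 135])]
bangle [([275.0, 220.0, 8.0, 30.0], 0.7)]
plain_bangle [([480.0, 240.0, 9.0, 30.0], 0.56)]
W [(0.048, [10, 34, 45]), (0.06, [0, 27, 47]), (0.07, [168, 12, 108]), (0.08, [173, 15, 138]), (0.086, [176, 16, 129]), (0.09, [173, 9, 115]), (0.095, [13, 34, 53]), (0.1, [18, 164, 112]), (0.104, [17, 157, 101]), (0.108, [18, 156, 98]), (0.112, [18, 166, 121]), (0.12, [30, 17, 30]), (0.13, [20, 161, 103]), (0.14, [20, 175, 206])]
bangle [([316.0, 365.0, 39.0, 83.0], 0.89), ([232.0, 162.0, 174.0, 247.0], 0.26)]
plain_bangle []
[[342.78741012 262.68466639]] [[279.4945677  233.52009711]]
24.8667 [0.57997995 0.2232921  0.12562921] [-8.63788517 -6.75099218 24.73543166] 0.5528735183179379
```

The keeper's brass now shows at 89–101 mm along the bar, which is the full 45 mm of travel. The bangle hangs just beyond it, and the key is home and on its stop. I'll hand in.

```bash
python3 -c "
from rig import r
print(r.close_job())"
```

```text
the job is handed in; nothing more can be done
None
```

The job is handed in, though `close_job()` gave no verdict: the bezel bangle hangs on the bar, the keeper is fully out, and the arm still grips the key, pressed home and turned clockwise to its stop.

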